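# Latch the green document box

## Task

The lids of both document boxes on the desk are down but not latched. Latch the green one: turn the lever handle on its lid clockwise (seen from above), up and over the brass cam, until it drops into the low notch at the end, and let go of it with the handle down in the notch. The blue box is still in use, so leave its handle where it is.

Things in the scene. Friction and masses are not known exactly. Their poses are not given: they have to be found in the camera images.
- green_handle (a joint): Turn in rad (0 to 1.5, end stop), growing CLOCKWISE from above, of the dark lever handle on the lid of the GREEN steel document box (fixed; lid 176x206 mm, top at z 73 mm). Starts parked, 0 to 0.2. From 0.3 to 1.0 it climbs a brass cam and rises 10 mm, sprung down with 6 N (push at knob 2 to 5 N); flat crest to 1.2; past 1.25 it drops 15 mm into the notch if not held up, and a steep wall keeps it.
- green_handle_knob (a point): Middle of the upright black round knob (19 mm diameter, 45 mm tall) at the free end of the green box's lever, 75 mm from the pivot axis, 131 mm above the desk when parked. Grip or push it here. The 16 mm wide lever's top face lies 23 mm below this point and rises and falls with it. The knob does not spin on the lever. Nothing stands round it.
- green_box_pivot (a point): Point on the vertical pivot axis of the green box's handle, fixed to the box, 131 mm above the desk: level with the knob's middle when parked. The knob's middle is 10 mm higher than this on the crest, 5 mm lower in the notch. The cap of the pivot shaft (19 mm diameter) ends 4 mm below this point.
- blue_handle (a joint): Turn of the same kind of handle on the BLUE document box, otherwise identical, standing on the other side of the desk; rad, 0 is parked, growing clockwise from above. To be left alone.

How it is judged:
By the outcome, as a careful person would: the job done as asked, in the order asked, and still so for the second after the job is handed in, with the robot touching nothing.
It also fails if it takes over 35 s, if anything falls off the work surface, if the arm or the gripper's body presses on something with over 40 N, if the wrist force passes 120 N, or if a joint passes its speed limit or range.

## Robot

A 6-joint arm with a two-finger parallel gripper is mounted at the origin on a cart in front of the work surface, level with it; the furniture and walls round the work are solid. World frame = base frame: x ahead of the robot, y to its left, z up, the work surface at z = 0. Lengths are in m, angles in rad, forces in N, time in s.
With the tool pointing down it reaches from about 0.325 to 0.85 m from the base axis. Payload 4.4 kg.
Tool frame: the origin (TCP) lies midway between the tips of the shut fingers; the grasp point (between the pads) lies 19 mm behind it; z points along the fingers, y is the direction in which the jaws open and shut (so a half turn about z gives the same grasp; the last joint's range is limited). The gripper opens to 94 mm and grips with 3 to 60 N. Pads are 16 mm wide; open, the fingers measure 119 mm over their backs; the gripper's body (75 mm by 177 mm) begins 78 mm behind the grasp point.
Start: joints at [1.022, 0.207, 1.542, -0, 1.393, -0.15], TCP at [0.223, 0.53, 0.205] pointing down, gripper open.
Joint ranges: [-2.73, 2.73], [-0.86, 2.22], [0.23, 2.46], [-1.11, 4.25], [0.08, 2.63], [-2.82, 2.82]. Speed limits (rad/s): [2.79, 2.79, 3.14, 3.14, 3.14, 3.14].

## Interface

Orientations are given as a unit quaternion [w, x, y, z].
In Python, from cell import robot gives the robot as it stands.
- The arm moves only by the tool jog_arm, never from a script. Its argument "series" is a list of rows, each a list of 7 numbers: the turn, a rotation vector about the tool's x, y, z in rad, then the shift along the tool's x, y, z in units of 30 mm (1.0 is 30 mm), then the closure, from -1 (fully open) to 1 (shut). In form: [[wx, wy, wz, tx, ty, tz, claw], ...]. A call has 1 to 8 rows; each row is the pose to reach, as a shift and turn from the pose commanded when the call began, along the tool's axes at that moment; what a row does not reach only later rows make up. A row lasts 1/8 s, in which the tool goes at most 62.5 mm and 10.7 degrees, less where a joint would pass 70% of its speed; a pose out of reach is approached as far as the arm can. A call with a gripper value outside its range is refused whole. The fingers move at their own pace and stop on an object; the grip force is fixed at half the most. Time passes only in rows, so rows that repeat a pose let the fingers close. It gives the time, the measured TCP pose, the force and the opening at its end, in the units of the state.
- robot.observe(): the state, without advancing time (a new reading comes with each control period).
- robot.read_camera(name): name is "side" or "top"; returns the picture (384x512x3 uint8, blue, green, red); there is no depth.
- robot.camera_info(name): a dict with "K" (3x3 intrinsics, pixels), "rvec" (rotation vector, rad) and "tvec" (3), from world to camera coordinates, as OpenCV has them. Camera axes: x right, y down, z forward; pixel columns grow to the right and rows downward; lengths in m; the calibration is good to about 2 mm. A picture is of the moment at which its call begins. camera_info takes no time and is no camera call.
- robot.sign_off(): hands the job in, once; it reports no verdict.
The state is a dict: "t": time; "q": joint angles; "dq": joint speeds; "joint_efforts": joint torques, N m; "eef_pos": TCP position; "ee_rot": TCP orientation; "ft_force": force on the tool from outside, world axes, zero at the start; "wrist_torque": the same for the moment, N m; "finger_gap": finger opening in m.
Only numpy, scipy, OpenCV 4.12 (cv2) and the standard library are available. Lean on these libraries where they do the work, as an engineer would, in place of code of your own. Each camera call takes 0.05 s, during which the arm holds its last target.

## Working session

There is one attempt and no reset: what is moved stays moved. The work goes in short steps, Python scripts to look and compute and a tool call to move; the robot and the scene stay as the last step left them, time stands still between calls to the robot, and variables do not carry over. Pictures are saved under pics/ and viewed, and the job is handed in when it is done.

Besides the shell and the picture viewer there is one more tool, called in YAML: its name, and indented under it one key for each argument. jog_arm: Moves the arm, as the interface text tells. Its arguments: {"type":"object","properties":{"series":{"type":"array","items":{"type":"array","items":{"type":"number"}}}},"required":["series"]}

```bash
mkdir -p pics; python3 - <<'E'
from cell import robot
import cv2,numpy as np
for n in("top","side"):
    im=robot.read_camera(n);cv2.imwrite(f"pics/{n}0.png",im)
    c=robot.camera_info(n);R=cv2.Rodrigues(np.array(c["rvec"],float))[0];print(n,np.array(c["K"]).tolist(),(-R.T@np.array(c["tvec"]).ravel()).round(3),R.round(2).tolist())
o=robot.observe();print(o)
E
```

```text
top [[390.42303030082365, 0.0, 263.57909948114855], [0.0, 390.42303030082365, 191.76493522134245], [0.0, 0.0, 1.0]] [ 0.421 -0.035  0.991] [[0.01, -1.0, -0.01], [-0.99, -0.01, -0.12], [0.12, 0.01, -0.99]]
side [[361.4986088393836, 0.0, 254.31697366923055], [0.0, 361.4986088393836, 189.98543549643858], [0.0, 0.0, 1.0]] [0.336 0.673 0.591] [[-0.96, -0.28, 0.02], [-0.17, 0.52, -0.84], [0.22, -0.81, -0.54]]
{'t': 0.1, 'q': array([ 1.02151140e+00,  2.07357798e-01,  1.54276904e+00, -1.10446758e-05,
        1.39351814e+00, -1.50495762e-01]), 'dq': array([-0.00013867, -0.00101534, -0.00176014, -0.00155875,  0.00163169,
        0.0013799 ]), 'joint_efforts': array([-7.01070185e-04, -3.71861923e+01, -2.82295454e+01,  7.00486894e-02,
        3.10453051e-02, -5.29116505e-05]), 'eef_pos': array([0.22290588, 0.5292553 , 0.20441381]), 'ee_rot': array([-3.46656761e-04,  1.98074882e-01,  9.80186354e-01, -9.65848142e-04]), 'ft_force': array([0.69198348, 0.73674951, 0.88275424]), 'wrist_torque': array([-0.02965543,  0.0267304 , -0.00496376]), 'finger_gap': 0.09410878436085003}
```

View pics/top0.png

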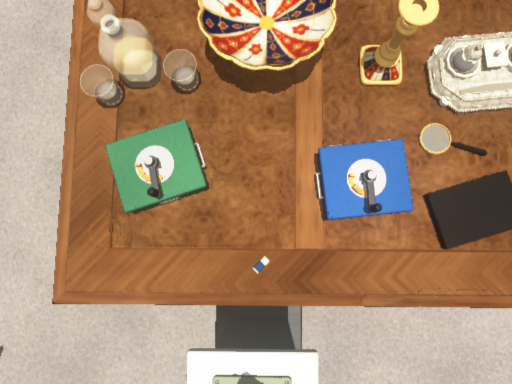

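View pics/side0.png

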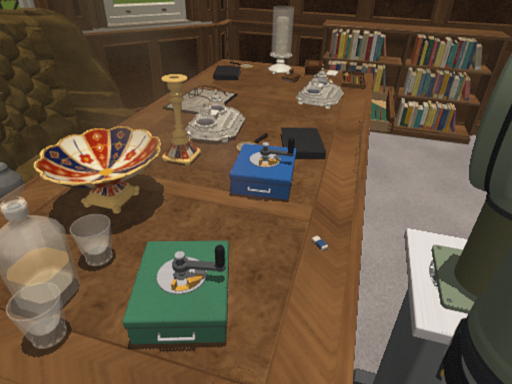

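The top view shows the green box around (157,165) with its pivot near (152,160) and knob near (155,193). In the side view the knob is near (220,258). I'll crop and segment.

```bash
cat > h.py <<'E'
from cell import robot
import cv2,numpy as np
def cam(n):
    c=robot.camera_info(n);return np.array(c["K"],float),np.array(c["rvec"],float).reshape(3),np.array(c["tvec"],float).reshape(3)
def ray(n,u,v):
    K,r,t=cam(n);R=cv2.Rodrigues(r)[0];return -R.T@t,R.T@np.linalg.inv(K)@np.array([u,v,1.])
def onz(n,u,v,z):
    o,d=ray(n,u,v);return o+d*(z-o[2])/d[2]
def proj(n,p):
    K,r,t=cam(n);return cv2.projectPoints(np.array(p,float).reshape(-1,1,3),r,t,K,None)[0].reshape(-1,2)
def tri(uv1,uv2):
    P=[]
    for n in("top","side"):
        K,r,t=cam(n);P.append(K@np.c_[cv2.Rodrigues(r)[0],t])
    X=cv2.triangulatePoints(P[0],P[1],np.array(uv1,float).reshape(2,1),np.array(uv2,float).reshape(2,1)).ravel();return X[:3]/X[3]
E
python3 - <<'E'
import cv2,numpy as np
a=cv2.imread("pics/top0.png")[115:217,100:212];b=cv2.imread("pics/side0.png")[235:305,150:240]
a=cv2.resize(a,None,fx=5,fy=5,interpolation=cv2.INTER_NEAREST);b=cv2.resize(b,None,fx=6,fy=6,interpolation=cv2.INTER_NEAREST)
cv2.imwrite("pics/topz.png",a);cv2.imwrite("pics/sidez.png",b)
E
```

```text
(no output)
```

View pics/topz.png

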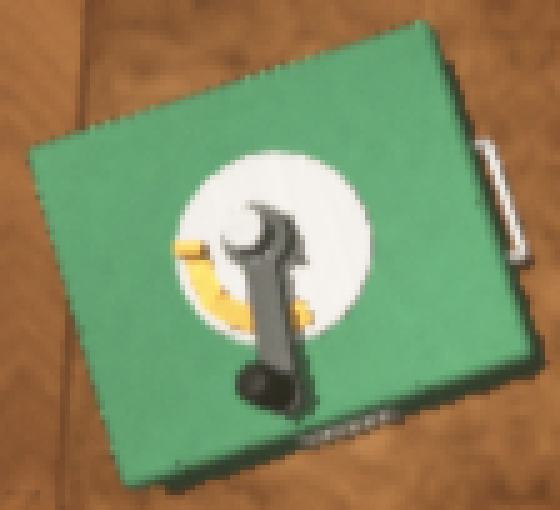

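View pics/sidez.png

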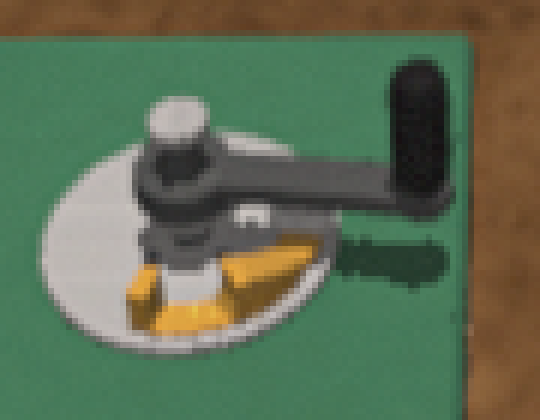

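Zoomed in, the shaft cap sits at top (148.4,160.6) / side (180,253). The knob's end face is at top (151,191), and its middle is at side (220,256).

```bash
python3 - <<'E'
from h import *
im=cv2.imread("pics/top0.png");hsv=cv2.cvtColor(im,cv2.COLOR_BGR2HSV)
# lid
m=cv2.inRange(hsv,(60,80,90),(90,255,255));n,l,s,c=cv2.connectedComponentsWithStats(m);k=1+s[1:,4].argmax()
ct=max(cv2.findContours((l==k).astype(np.uint8),0,2)[0],key=cv2.contourArea)
bx=cv2.boxPoints(cv2.minAreaRect(ct));B=np.array([onz("top",*p,.073) for p in bx]);print(bx.round(1).tolist());print(B.round(3).tolist(),B.mean(0).round(4),np.linalg.norm(np.diff(B,axis=0),axis=1).round(3))
# white disc
g=im[115:217,100:212];
# knob: very dark
d=cv2.inRange(g,(0,0,0),(45,45,45))
n,l,s,c=cv2.connectedComponentsWithStats(d)
for i in range(1,n):
    if s[i,4]>15: print("dark",s[i],c[i]+[100,115])
print("cap",onz("top",148.4,160.6,.127),tri((148.4,160.6),(180,253)))
kt=onz("top",151.2,191.4,.1535);print("knobtop",kt,tri((151.2,191.4),(219.8,246.5)))
# side: ray of knob middle / cap top
print("side", onz("side",219.8,256.2,.131),onz("side",180,253,.127))
S=cv2.imread("pics/side0.png")[235:305,150:240]
d=cv2.inRange(S,(0,0,0),(40,40,40));n,l,s,c=cv2.connectedComponentsWithStats(d)
for i in range(1,n):
    if s[i,4]>15: print("sdark",s[i],c[i]+[150,235])
E
```

```text
[[103.5, 145.60000610351562], [185.5, 119.0], [207.10000610351562, 186.0], [125.0999984741211, 212.5]]
[[0.643, 0.362, 0.073], [0.71, 0.166, 0.073], [0.546, 0.109, 0.073], [0.482, 0.302, 0.073]] [0.5954 0.2348 0.073 ] [0.207 0.173 0.203]
cap [0.59594787 0.23507659 0.127     ] [0.59583589 0.2345739  0.12888063]
knobtop [0.52266596 0.21772706 0.1535    ] [0.52323737 0.21853774 0.15104646]
side [0.52278596 0.22222504 0.131     ] [0.59724102 0.23277821 0.127     ]
sdark [ 65  11   9  22 169] [219.23076923 256.55029586]
```

The pivot is at about (0.596, 0.2345) and the knob at about (0.523, 0.219). The radius comes out at 74.5 mm against 75 given, and the lid at 0.205x0.173 against 0.206x0.176, so both agree. Plan: cage the knob loosely between the fingers, with the jaws along the tangent, and push it round so that it can rise and drop freely.

```bash
cat >> h.py <<'E'
from scipy.spatial.transform import Rotation as Ro
PIV=np.array([.5958,.2345]);A0=np.arctan2(.2195-.2345,.523-.5958)
def row(base_p,base_q,phi,z,lead=0.,r=.075):
    "TCP at lever turn phi past its present place, jaws tangential"
    a=A0-phi; p=np.r_[PIV+r*np.array([np.cos(a),np.sin(a)]),z]
    ty=np.array([np.sin(a),-np.cos(a),0]);tz=np.array([0,0,-1.]);tx=np.cross(ty,tz)
    Rb=Ro.from_quat(np.roll(base_q,-1));Rt=Ro.from_matrix(np.c_[tx,ty,tz])
    return np.r_[(Rb.inv()*Rt).as_rotvec(),Rb.inv().apply(p-base_p)/.03].round(3),p.round(4)
E
python3 - <<'E'
from h import *
o=robot.observe()
for z in(.2,.124):print(*row(o["eef_pos"],o["ee_rot"],0,z))
E
```

```text
[-2.0000e-03 -1.0000e-03 -6.0200e-01 -1.3209e+01 -5.6430e+00  1.5500e-01] [0.5223 0.2194 0.2   ]
[-2.000e-03 -1.000e-03 -6.020e-01 -1.321e+01 -5.638e+00  2.688e+00] [0.5223 0.2194 0.124 ]
```

jog_arm:
  series:
    - [0, 0, -0.6, -13.21, -5.64, 0.15, 0.15]
    - [0, 0, -0.6, -13.21, -5.64, 0.15, 0.15]
    - [0, 0, -0.6, -13.21, -5.64, 0.15, 0.15]
    - [0, 0, -0.6, -13.21, -5.64, 0.15, 0.15]
    - [0, 0, -0.6, -13.21, -5.64, 0.15, 0.15]
    - [0, 0, -0.6, -13.21, -5.64, 0.15, 0.15]
    - [0, 0, -0.6, -13.21, -5.64, 0.15, 0.15]
    - [0, 0, -0.6, -13.21, -5.64, 0.15, 0.15]

```text
t: 1.1
eef_pos: [0.5248, 0.2169, 0.2003]
ee_rot: [-0.0, -0.098, 0.995, -0.0]
ft_force: [-0.4, 0.6, 0.0]
finger_gap: 0.0395
```

```bash
python3 - <<'E'
from h import *
for n in("top","side"): cv2.imwrite(f"pics/{n}1.png",robot.read_camera(n))
a=cv2.imread("pics/top1.png")[105:255,80:250];b=cv2.imread("pics/side1.png")[150:320,100:300]
cv2.imwrite("pics/z1.png",np.hstack([cv2.resize(a,(396,400)),cv2.resize(b,(400,400))]))
o=robot.observe();print(o["eef_pos"],o["finger_gap"]);print(*row(o["eef_pos"],o["ee_rot"],0,.124))
E
```

```text
[0.52294717 0.21915099 0.20025804] 0.040064492054687366
[ 0.000e+00 -1.000e-03 -4.000e-03  1.500e-02  1.000e-02  2.542e+00] [0.5223 0.2194 0.124 ]
```

View pics/z1.png

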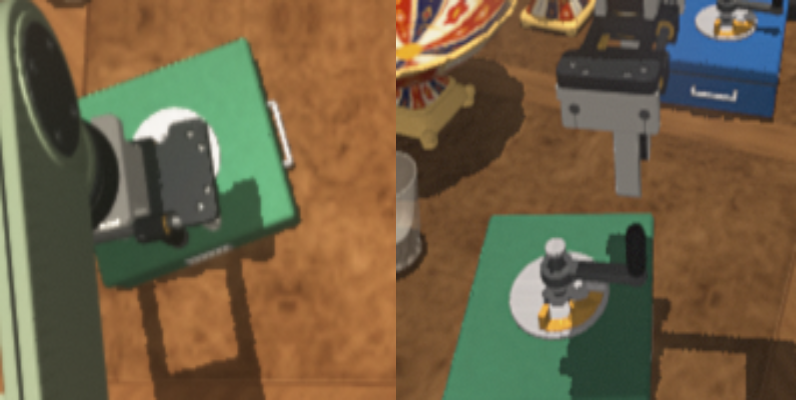

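The gripper is above the knob and the jaws are along the tangent: fingertips at about (627,190) and knob at about (636,250) in the crop. Next I go down.

jog_arm:
  series:
    - [0, 0, 0, 0.01, 0.01, 1.0, 0.15]
    - [0, 0, 0, 0.01, 0.01, 1.9, 0.15]
    - [0, 0, 0, 0.01, 0.01, 2.54, 0.15]
    - [0, 0, 0, 0.01, 0.01, 2.54, 0.15]

```text
t: 1.7
eef_pos: [0.5193, 0.2215, 0.1227]
ee_rot: [-0.003, -0.102, 0.995, -0.0]
ft_force: [0.9, 0.2, -0.3]
finger_gap: 0.04
```

```bash
python3 - <<'E'
from h import *
cv2.imwrite(f"pics/side2.png",cv2.resize(robot.read_camera("side")[170:320,130:290],None,fx=4,fy=4))
o=robot.observe();print(o["eef_pos"],o["ft_force"])
for k in range(1,9):print(row(o["eef_pos"],o["ee_rot"],.1*k,.124)[0])
E
```

```text
[0.52074142 0.22160461 0.12422007] [-0.89402609 -0.8485098   0.27501845]
[ 0.    -0.002  0.1   -0.05   0.166  0.007]
[ 0.    -0.002  0.2   -0.087  0.413  0.007]
[-0.    -0.002  0.3   -0.149  0.655  0.007]
[-0.    -0.002  0.4   -0.235  0.89   0.007]
[-0.    -0.002  0.5   -0.344  1.115  0.007]
[-0.    -0.002  0.6   -0.474  1.328  0.007]
[-0.    -0.002  0.7   -0.626  1.526  0.006]
[-1.000e-03 -2.000e-03  8.000e-01 -7.960e-01  1.709e+00  6.000e-03]
```

View pics/side2.png

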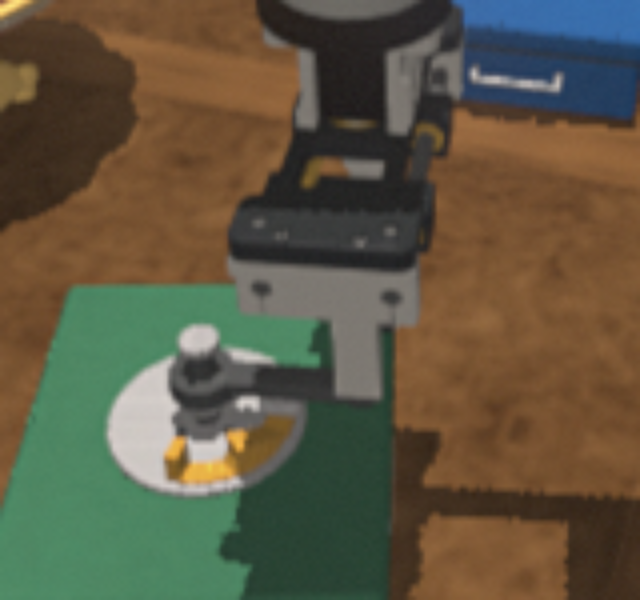

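The near finger now covers the knob and overlaps it above the lever, with no contact force. Next I sweep along the arc.

jog_arm:
  series:
    - [0, 0, 0.1, -0.01, 0.25, 0, 0.15]
    - [0, 0, 0.2, -0.05, 0.5, 0, 0.15]
    - [0, 0, 0.3, -0.11, 0.74, 0, 0.15]
    - [0, 0, 0.4, -0.2, 0.97, 0, 0.15]
    - [0, 0, 0.5, -0.31, 1.2, 0, 0.15]
    - [0, 0, 0.6, -0.44, 1.41, 0, 0.15]
    - [0, 0, 0.7, -0.59, 1.61, 0, 0.15]
    - [0, 0, 0.8, -0.76, 1.79, 0, 0.15]

```text
t: 2.75
eef_pos: [0.5327, 0.2737, 0.1279]
ee_rot: [0.0, 0.296, 0.955, -0.005]
ft_force: [-7.8, -13.0, 12.5]
finger_gap: 0.0397
```

```bash
python3 - <<'E'
from h import *
cv2.imwrite(f"pics/side3.png",cv2.resize(robot.read_camera("side")[170:320,130:290],None,fx=4,fy=4))
o=robot.observe();print(o["eef_pos"],o["ft_force"],row(o["eef_pos"],o["ee_rot"],.8,.124))
for k in range(1,9):print(row(o["eef_pos"],o["ee_rot"],.8+.1*k,.124)[0])
E
```

```text
[0.53338507 0.27541447 0.12778359] [-4.69355082 -5.33064299  4.85540561] (array([-0.006,  0.002, -0.007,  0.013,  0.042,  0.126]), array([0.5338, 0.2766, 0.124 ]))
[-0.006  0.003  0.093  0.002  0.291  0.124]
[-0.006  0.003  0.193 -0.033  0.539  0.123]
[-0.005  0.003  0.293 -0.093  0.781  0.122]
[-0.005  0.003  0.393 -0.178  1.017  0.121]
[-0.005  0.004  0.493 -0.285  1.242  0.12 ]
[-0.005  0.004  0.593 -0.414  1.456  0.119]
[-0.005  0.004  0.693 -0.564  1.656  0.118]
[-0.005  0.004  0.793 -0.733  1.84   0.117]
```

View pics/side3.png

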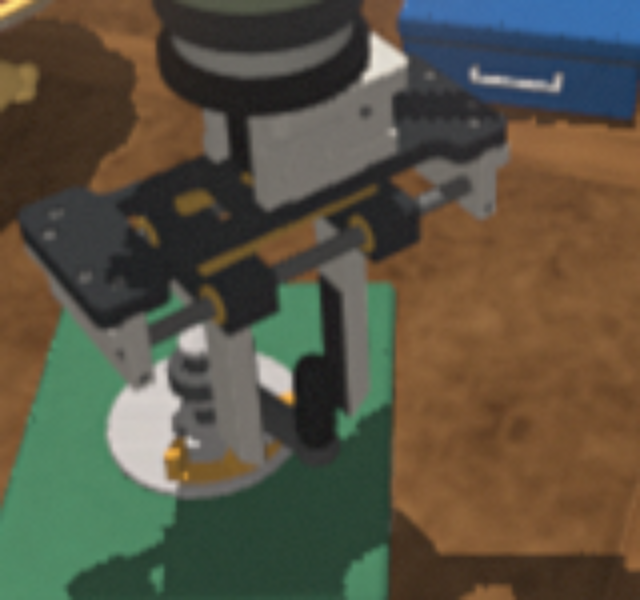

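The trailing finger is pushing the knob up the cam and all is going as planned. The wrist reads a small upward force, so I'll raise the tool a little and go slower.

jog_arm:
  series:
    - [0, 0, 0.05, 0, 0.12, -0.1, 0.15]
    - [0, 0, 0.1, -0.01, 0.25, -0.15, 0.15]
    - [0, 0, 0.15, -0.03, 0.37, -0.15, 0.15]
    - [0, 0, 0.2, -0.05, 0.5, -0.15, 0.15]
    - [0, 0, 0.25, -0.08, 0.62, -0.15, 0.15]
    - [0, 0, 0.3, -0.11, 0.74, -0.15, 0.15]
    - [0, 0, 0.35, -0.15, 0.86, -0.15, 0.15]
    - [0, 0, 0.4, -0.2, 0.97, -0.15, 0.15]

```text
t: 3.8
eef_pos: [0.5553, 0.2992, 0.1309]
ee_rot: [0.0, 0.479, 0.878, 0.001]
ft_force: [-0.4, 0.3, 0.4]
finger_gap: 0.0401
```

```bash
python3 - <<'E'
from h import *
cv2.imwrite(f"pics/side4.png",cv2.resize(robot.read_camera("side")[170:320,130:290],None,fx=4,fy=4))
o=robot.observe();print(o["eef_pos"],o["ft_force"],row(o["eef_pos"],o["ee_rot"],1.2,.128))
E
```

```text
[0.55592131 0.29947076 0.13092994] [-0.08332412 -0.06276603  0.83526118] (array([ 0.003,  0.   , -0.004, -0.041, -0.06 ,  0.098]), array([0.5551, 0.2975, 0.128 ]))
```

View pics/side4.png

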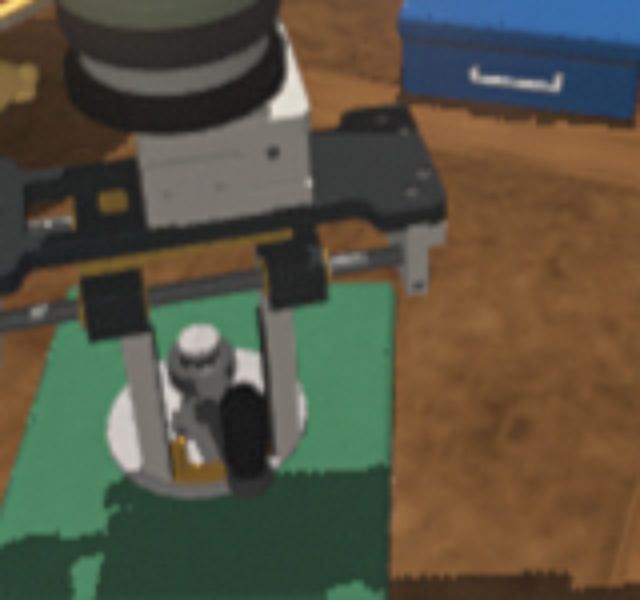

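jog_arm:
  series:
    - [0, 0, 0.05, 0, 0.12, 0, 0.15]
    - [0, 0, 0.1, -0.01, 0.25, 0, 0.15]
    - [0, 0, 0.15, -0.03, 0.37, 0, 0.15]
    - [0, 0, 0.15, -0.03, 0.37, 0, 0.15]

```text
t: 4.35
eef_pos: [0.5656, 0.3043, 0.1306]
ee_rot: [0.001, 0.543, 0.84, 0.001]
ft_force: [0.3, 0.1, 0.4]
finger_gap: 0.04
```

```bash
python3 - <<'E'
from h import *
cv2.imwrite(f"pics/side5.png",cv2.resize(robot.read_camera("side")[170:320,130:290],None,fx=4,fy=4))
o=robot.observe();print(o["eef_pos"],o["ft_force"],row(o["eef_pos"],o["ee_rot"],1.37,.128))
E
```

```text
[0.56539804 0.30406035 0.13031223] [ 0.31456368 -0.16848122 -0.74365769] (array([ 0.002, -0.   ,  0.02 , -0.031,  0.02 ,  0.077]), array([0.5663, 0.3035, 0.128 ]))
```

View pics/side5.png

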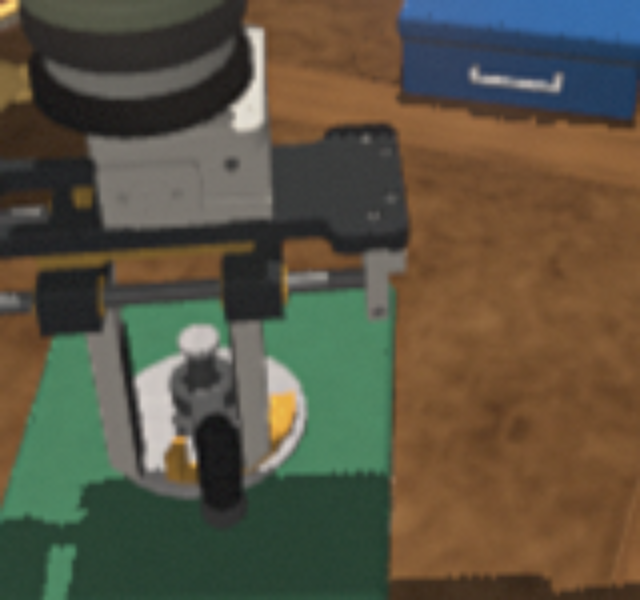

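The lever has swung round and looks lower. I'll check the knob's height and angle by casting a ray from its tip onto the known circle.

```bash
python3 - <<'E'
from h import *
im=cv2.imread("pics/side5.png");d=cv2.inRange(im,(0,0,0),(40,40,40))
n,l,s,c=cv2.connectedComponentsWithStats(d[380:540,180:260])
for i in range(1,n):
    if s[i,4]>500: print(s[i]+[180,380,0,0,0],(c[i]+[180,380])/4+[130,170])
cv2.imwrite("pics/c5.png",cv2.resize(im[300:540,100:340],None,fx=2.4,fy=2.4))
for phi in(1.1,1.17,1.24,1.31,1.38):
    a=A0-phi;p=PIV+.0745*np.array([np.cos(a),np.sin(a)])
    for mid in(.126,.141): print(phi,mid,((proj("side",[[*p,mid-.0225],[*p,mid],[*p,mid+.0225]])-[130,170])*4).round(0).tolist())
    
E
```

```text
[ 196  415   47   97 3494] [184.80359187 285.7935747 ]
1.1 0.126 [[244.0, 488.0], [240.0, 452.0], [236.0, 413.0]]
1.1 0.141 [[242.0, 464.0], [238.0, 426.0], [234.0, 387.0]]
1.17 0.126 [[232.0, 491.0], [228.0, 455.0], [224.0, 416.0]]
1.17 0.141 [[229.0, 467.0], [225.0, 429.0], [221.0, 390.0]]
1.24 0.126 [[220.0, 494.0], [216.0, 457.0], [211.0, 419.0]]
1.24 0.141 [[217.0, 469.0], [212.0, 432.0], [208.0, 393.0]]
1.31 0.126 [[208.0, 496.0], [203.0, 459.0], [198.0, 421.0]]
1.31 0.141 [[204.0, 471.0], [200.0, 434.0], [195.0, 394.0]]
1.38 0.126 [[195.0, 497.0], [190.0, 460.0], [185.0, 422.0]]
1.38 0.141 [[192.0, 472.0], [187.0, 435.0], [182.0, 395.0]]
```

View pics/c5.png

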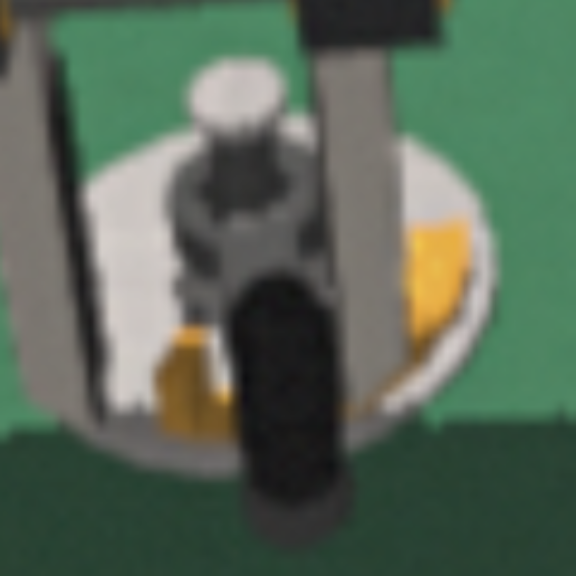

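The knob's middle projects at z ≈ 0.125, about 1.22 rad past its start, so it is down in the notch. The hub has also dropped clear of the cap. Next I back the finger off and lift straight up.

jog_arm:
  series:
    - [0, 0, 0, 0, -0.13, 0, 0.15]
    - [0, 0, 0, 0, -0.13, -0.8, 0.15]
    - [0, 0, 0, 0, -0.13, -2.0, 0.15]
    - [0, 0, 0, 0, -0.13, -3.5, 0.15]
    - [0, 0, 0, 5, -0.13, -3.5, 0.15]
    - [0, 0, 0, 5, -0.13, -3.5, 0.15]
    - [0, 0, 0, 5, -0.13, -3.5, 0.15]
    - [0, 0, 0, 5, -0.13, -3.5, 0.15]

```text
t: 5.4
eef_pos: [0.4987, 0.4401, 0.2342]
ee_rot: [-0.0, 0.542, 0.841, -0.0]
ft_force: [0.3, -0.3, -0.6]
finger_gap: 0.0402
```

```bash
python3 - <<'E'
from h import *
s=robot.read_camera("side");t=robot.read_camera("top")
cv2.imwrite("pics/s6.png",cv2.resize(s[230:310,130:260],None,fx=6,fy=6));cv2.imwrite("pics/t6.png",t)
o=robot.observe();print(o["t"],o["eef_pos"],o["ft_force"])
d=cv2.inRange(s,(0,0,0),(40,40,40))[235:310,160:240];n,l,st,c=cv2.connectedComponentsWithStats(d)
for i in range(1,n):
    if st[i,4]>50: print(st[i],c[i]+[160,235])
E
```

```text
5.5 [0.50032635 0.43783502 0.23418419] [-0.05223706  0.58800746 -0.33557397]
[  0   3  80  25 703] [195.51635846 247.09815078]
[ 19  28  22  35 312] [188.19230769 272.00961538]
```

View pics/s6.png

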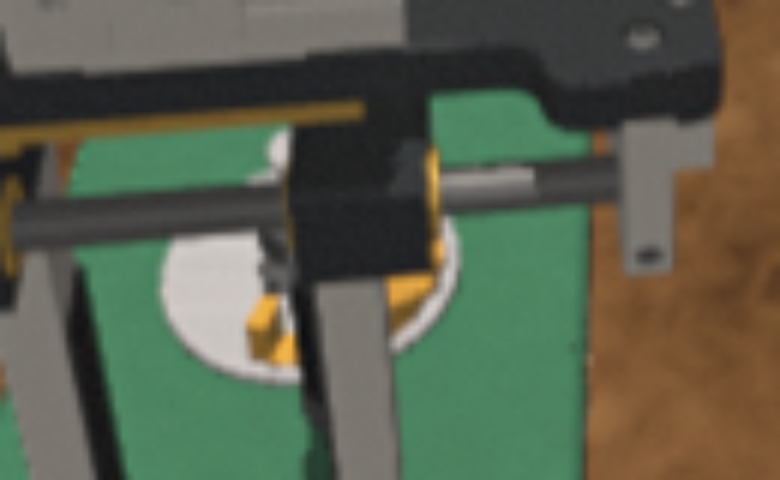

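View pics/t6.png

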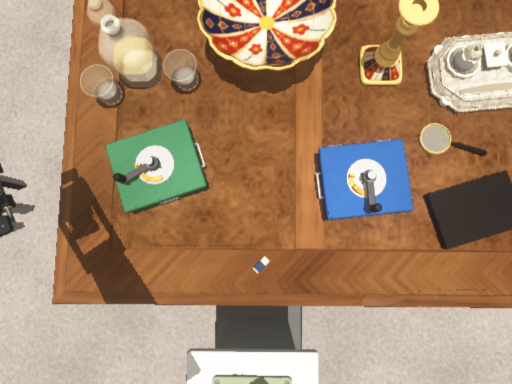

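The top view is clear: the green lever now points left, with the knob at about (119,180), and the blue one looks unchanged. The arm still hides the side view, so I move it out of the way.

jog_arm:
  series:
    - [0, 0, 0, 2, -5, -1, 0.15]
    - [0, 0, 0, 2, -5, -1, 0.15]
    - [0, 0, 0, 2, -5, -1, 0.15]
    - [0, 0, 0, 2, -5, -1, 0.15]
    - [0, 0, 0, 2, -5, -1, 0.15]

```text
t: 6.12
eef_pos: [0.3402, 0.4311, 0.2644]
ee_rot: [0.0, 0.544, 0.839, 0.0]
ft_force: [-0.2, -0.2, -0.6]
finger_gap: 0.0398
```

```bash
python3 - <<'E'
from h import *
s=robot.read_camera("side");t=robot.read_camera("top")
cv2.imwrite("pics/s7.png",cv2.resize(s[230:310,130:260],None,fx=6,fy=6))
t0=cv2.imread("pics/top0.png");print("blue diff",np.abs(t[135:225,310:420].astype(int)-t0[135:225,310:420]).max())
cv2.imwrite("pics/t7.png",cv2.resize(t[115:217,100:212],None,fx=5,fy=5,interpolation=0))
d=cv2.inRange(s,(0,0,0),(40,40,40))[235:310,160:240];n,l,st,c=cv2.connectedComponentsWithStats(d)
for i in range(1,n):
    if st[i,4]>30: print(st[i],c[i]+[160,235])
for phi in(1.17,1.24,1.31):
    a=A0-phi;p=PIV+.0745*np.array([np.cos(a),np.sin(a)])
    for mid in(.126,.141): print(phi,mid,proj("side",[[*p,mid]])[0].round(1),proj("top",[[*p,mid+.0225]])[0].round(1))
E
```

```text
blue diff 5
[ 19  42  11  21 171] [184.46783626 287.15789474]
1.17 0.126 [187.  283.6] [117.  177.5]
1.17 0.141 [186.3 277.3] [114.3 176.4]
1.24 0.126 [183.9 284.3] [115.8 175.5]
1.24 0.141 [183.1 277.9] [113.1 174.4]
1.31 0.126 [180.7 284.7] [114.8 173.4]
1.31 0.141 [179.9 278.4] [112.1 172.3]
```

View pics/s7.png

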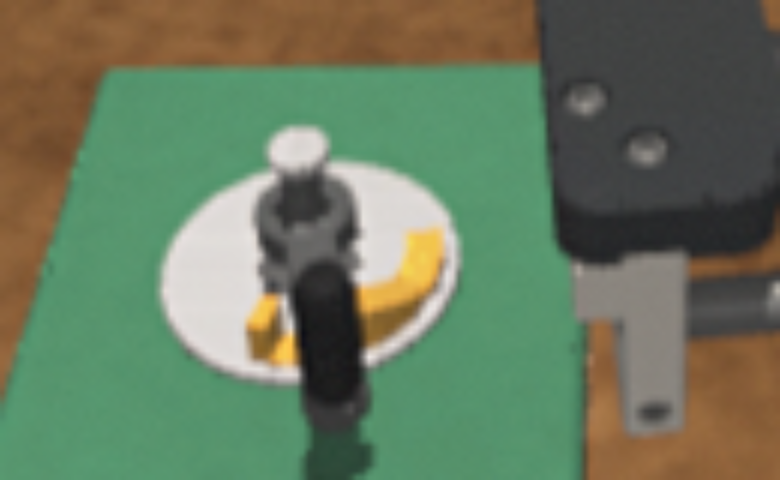

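View pics/t7.png

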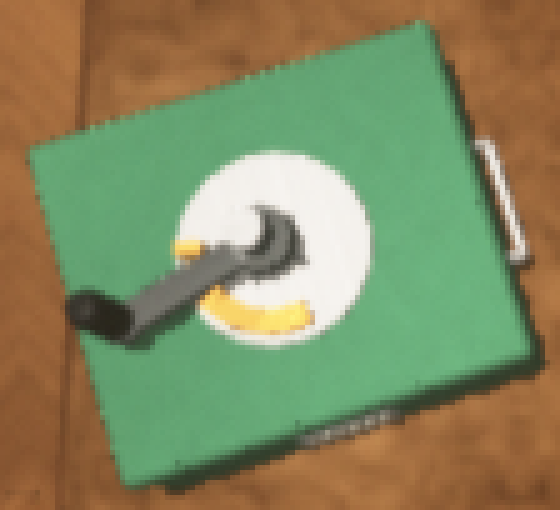

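Both views agree. The knob end is at top (117.6,177.4) and side (184.5,287), which matches the lowered height. The lever lies in the gap between the cam's end and the stop, and the gripper is clear.

```bash
python3 -c "
from cell import robot
print(robot.sign_off())"
```

```text
the job is handed in; nothing more can be done
None
```

The green box is latched and the job is handed in, at about 6 s of the 35 s allowed. I pushed the green handle clockwise with the knob held loosely between the fingers, up and over the cam. It dropped into the notch, and I backed off and lifted clear.

**Green handle:** in the last pictures the lever sits between the cam's end and the stop. The knob's middle is at about z 0.12–0.126, where the notch should put it at 0.126; on the crest it would be 0.141. It turned about 1.2 rad from its start. The two views differ by about 0.05 rad in angle, and the side view puts the knob about 3 pixels lower than predicted. Neither leaves any doubt that it is in the notch.

**Blue handle:** it did not move; the top view of the blue box matches the first picture to within 5 grey levels.

**Forces:** the highest wrist force I read was about 20 N, at the end of the first sweep up the cam. It read under 1 N at the end, with the gripper touching nothing.

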